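Slide the lino block up the proofing bed between wet bearers

ROBOT

A 6-joint arm with a two-finger parallel gripper is mounted at the origin on the work surface. World frame = base frame: x ahead of the robot, y to its left, z up, the work surface at z = 0. Lengths are in m, angles in degrees, forces in N, time in s.
With the tool pointing down it reaches from about 0.25 to 0.725 m from the base axis. Payload 9.7 kg.
Tool frame: the origin (TCP) lies at the very end of the fingers, on their centre line; the grasp point (between the pads) lies 19 mm behind it; z points along the fingers, y is the direction in which the jaws open and shut (so a half turn about z gives the same grasp; the last joint's range is limited). The gripper opens to 85 mm and grips with 20 to 120 N. Pads are 22 mm wide; open, the fingers measure 114 mm over their backs; the gripper's body (76 mm by 85 mm) begins 54 mm behind the grasp point. The pads swing forward as they close: fully open they stand 13 mm farther back than shut.
Start: joints at [-65.26, 4.979, 10.078, 95.1, 0, 90], TCP at [0.23, -0.5, 0.231] pointing down, gripper open.
Joint ranges: [-179.16, 179.16], [-48.56, 103.87], [-65.8, 70.77], [-126.05, 130.52], [-82.76, 87.17], [-180, 180]. Speed limits (degrees/s): [127.2, 127.2, 147.25, 180, 180, 180].

INTERFACE

Orientations are given as [roll, pitch, yaw] about the fixed x, y, z axes, in that order (R = Rz(yaw) Ry(pitch) Rx(roll)).
In Python, from workcell import bot gives the robot as it stands. The module is installed in compiled form; this text tells all that it offers.
- The arm moves only by the tool step_arm, never from a script. Its arguments are lists of equal length, an entry for each row: "dr": the turn, a rotation vector about the tool's x, y, z in rad, a list of three; "xyz": the shift along the tool's x, y, z in units of 40 mm (1.0 is 40 mm), a list of three; "gripper": the opening, from 0 (shut) to 1 (fully open). In form: {"dr": [[wx, wy, wz], ...], "xyz": [[x, y, z], ...], "gripper": [gripper, ...]}. A call has exactly 8 rows; each row is the pose to reach, as a shift and turn from the pose commanded when the call began, along the tool's axes at that moment; what a row does not reach only later rows make up. A row lasts 1/10 s, in which the tool goes at most 50 mm and 8.59 degrees, less where a joint would pass 70% of its speed; a pose out of reach is approached as far as the arm can. A call with a gripper value outside its range is refused whole. The fingers move at their own pace and stop on an object; "squeeze" is the grip in N (left out, the last holds). Time passes only in rows, so rows that repeat a pose let the fingers close, or fill a call up. It gives the time, the measured TCP pose, the force and the opening at its end, in the units of the state.
- bot.get_obs(): the state, without advancing time (a new reading comes with each control period).
- bot.camera(name): name is "side" or "top"; returns a dict with "image" (400x640x3 uint8, red, green, blue), "camera_matrix" (3x3 intrinsics, pixels), "R" (3x3) and "t" (3): a world point X has camera coordinates R X + t. Camera axes: x right, y down, z forward; pixel columns grow to the right and rows downward; lengths in m; the calibration is good to about 2 mm. A picture is of the moment at which its call begins. There is no depth.
- bot.job_done(): hands the job in, once; it reports no verdict.
Trained networks look in a picture, given as the dict that the camera call returned (one of the last four; its "shot" number tells which), for a name from the list of things; names that differ only in an ending like _2 or _b are one class to them, and where a whole thing is asked for, a point or a joint stands for the part that bears it (a point fixed in the world has none). Each returns a list of dicts, best first, with "p" (0 to 1); they miss things now and then, are a little off and sometimes report something else, mostly with a low value. They report only what shows in the picture. A call takes as long as a camera call. They do not tell look-alikes from the thing itself.
- bot.regions_of(picture, thing): "region" (400x640 bool, what is visible of it) and "box" ([centre column, centre row, width, height] in pixels, round what is visible of it).
The state is a dict: "time": time; "q": joint angles; "qd": joint speeds; "joint_efforts": joint torques, N m; "ee_pos": TCP position; "tcp_rot": TCP orientation; "wrist_force": force on the tool from outside, world axes, zero at the start; "torque": the same for the moment, N m; "opening": finger opening in m.
Only numpy, scipy, OpenCV 4.12 (cv2) and the standard library are available. Lean on these libraries where they do the work, as an engineer would, in place of code of your own. Each camera call takes 0.05 s, during which the arm holds its last target.

TASK

Push the blue-topped printing block with your fingertips along the proofing bed, between the two red rails, until its front edge rests squarely against the dark head stop at the far end of the lane. The rails are wet with ink: neither the block nor the robot may touch them, so straighten the block before the lane if it lies off-centre. Keep the block flat on the bed, never lifting it, leave everything else where it stands, and back away from the block when done.

Things in the scene. Friction and masses are not known exactly. Their poses are not given: they have to be found in the camera images.
- bed: Fixed aluminium plate, 520 x 300 x 12 mm thick. Origin: centre of its underside. Its +x is the push direction, roughly to the robot's left (world +y, within 0.3 rad). The lane is centred on y = 0, 126 mm clear between the red rails, from x = -65 mm (mouth) to +215 mm (head stop), its floor painted white, flush. The bare plate from x = -260 to -65 mm is the apron where the block starts.
- rail_left: Red bearer rail fixed on the bed on its +y side, 300 x 14 x 16 mm high (top 28 mm above the table). Origin: centre of its underside, at bed (85, 70, 12) mm; inner face at bed y = +63 mm. Wet: not to be touched.
- rail_right: The same rail on the -y side of the bed, origin at bed (85, -70, 12) mm; inner face at bed y = -63 mm. Wet: not to be touched.
- stop_face (a point): Middle of the face of the head stop that the block comes to rest against, at bed (215, 0, 20) mm. The stop is a fixed dark steel bar across the lane, 20 mm thick, 122 mm wide, 16 mm high above the bed.
- lane_mouth (a point): Middle of the entrance of the lane on the bed's top, at bed (-65, 0, 12) mm, between the near ends of the rails.
- block: Loose wooden printing block with a blue carved linoleum top, 110 (x, along the lane) x 96 (y) x 24 mm high, 0.14 to 0.28 kg, slides with ordinary friction. Origin: centre of its underside. +x points to the head stop. Starts on the apron about 160 mm behind the bed's origin, up to 30 mm off the lane's centre line and turned up to 0.18 rad.
- block_head (a point): Middle of the block's front face (the one to rest against the head stop), 55 mm ahead of its origin, 11.5 mm above its underside.
- block_tail (a point): Middle of the block's rear face (the one to push), 55 mm behind its origin, 11.5 mm above its underside.
- tin_yellow: Loose steel ink tin with a yellow band, 52 mm diameter, 34 mm high, standing on the bed's margin outside the +y rail. Origin: centre of its underside.
- tin_green: Loose steel ink tin with a green band, 52 mm diameter, 34 mm high, standing on the bed's margin outside the -y rail. Origin: centre of its underside.
- brayer: Loose ink roller with yellow roller and wooden handle, 180 x 130 x 42 mm, on the ink slab at the robot's far left. Origin: under the roller's centre; handle towards its -x.
- bottle: Loose amber bottle, 60 mm diameter, 170 mm high, on the table to the right. Origin: centre of its underside.
- jar: Loose glass jar, 68 mm diameter, 85 mm high, on the table to the left. Origin: centre of its underside.
- knife: Loose ink spatula with a wooden handle, about 250 mm long, lying flat on the table to the right along its x axis, blade towards +x.
- mug: Loose white mug, 80 mm diameter, 90 mm high, on the table to the right. Origin: centre of its underside.
There are look-alikes about, which are no part of the job. Of the things like the block, leave any that is orange; of the rest the smaller one is meant.

How it is judged:
By the outcome, as a careful person would: the job done as asked, in the order asked, and still so for the second after the job is handed in, with the robot touching nothing.
It also fails if it takes over 72 s, if anything falls off the work surface, if the arm or the gripper's body presses on something with over 40 N, if the wrist force passes 120 N, or if a joint passes its speed limit or range.

## Working session

There is one attempt and no reset: what is moved stays moved. The work goes in short steps, Python scripts to look and compute and a tool call to move; the robot and the scene stay as the last step left them, time stands still between calls to the robot, and variables do not carry over. Pictures are saved under pics/ and viewed, and the job is handed in when it is done.

Besides the shell and the picture viewer there is one more tool, called after "Emit:" as a command line: name --argument value ..., lists and objects as JSON in quotes. step_arm: Moves the arm, as the interface text tells. Its arguments: {"type":"object","properties":{"dr":{"type":"array"},"xyz":{"type":"array"},"gripper":{"type":"array"},"squeeze":{"type":"number"}},"required":["dr","xyz","gripper"]}

```bash
mkdir -p pics; ls; python3 - <<'E'
from workcell import bot
import cv2, json
o=bot.get_obs(); print({k:o[k] for k in ('time','q','ee_pos','tcp_rot','wrist_force','opening')})
for n in ('top','side'):
    p=bot.camera(n); cv2.imwrite(f'pics/{n}0.png',p['image'][:,:,::-1]); print(n,p['shot'],p['camera_matrix'],p['R'],p['t'])
    for th in ('block','bed','tin_yellow','tin_green','rail_left','bottle','mug','jar','knife','brayer'):
        r=bot.regions_of(p,th); print(th,[(round(float(x['p']),2),[round(float(v)) for v in x['box']]) for x in r[:4]])
E
```

```text
pics
{'time': 0.0, 'q': array([-6.52585766e+01,  5.01109414e+00,  1.00341075e+01,  9.50986650e+01,
       -8.00391035e-04,  9.00015180e+01]), 'ee_pos': array([ 0.23009037, -0.49931068,  0.23058001]), 'tcp_rot': array([-1.79924348e+02,  8.02394722e-04,  2.47399064e+01]), 'wrist_force': array([-0.25193096, -0.36036306, -0.04797695]), 'opening': 0.08552920475787434}
top 1 [[370.06851521   0.         321.1152393 ]
 [  0.         370.06851521 199.89798264]
 [  0.           0.           1.        ]] [[-0.01506256 -0.99986292 -0.00687436]
 [-0.99158199  0.01582136 -0.12851012]
 [ 0.12860126  0.0048808  -0.99168437]] [0.01391569 0.55111431 1.06710873]
block [(0.81, [414, 120, 44, 40]), (0.73, [361, 182, 37, 40]), (0.69, [387, 289, 63, 74])]
bed [(0.69, [462, 163, 38, 36]), (0.55, [315, 199, 184, 128]), (0.24, [359, 183, 39, 36])]
tin_yellow [(0.51, [302, 238, 21, 20])]
tin_green [(0.58, [295, 164, 13, 19])]
rail_left [(0.77, [291, 227, 102, 20])]
bottle [(0.73, [280, 179, 96, 24]), (0.56, [514, 188, 41, 24])]
mug [(0.62, [462, 163, 35, 36])]
jar [(0.94, [187, 164, 32, 28])]
knife [(0.89, [463, 230, 30, 96])]
brayer [(0.6, [145, 220, 42, 58])]
side 2 [[386.30631349   0.         320.78494664]
 [  0.         386.30631349 200.06253383]
 [  0.           0.           1.        ]] [[-9.80698786e-01 -1.95524343e-01 -3.48830042e-04]
 [-1.45384237e-01  7.30399810e-01 -6.67367621e-01]
 [ 1.30741401e-01 -6.54435902e-01 -7.44728364e-01]] [0.53957081 0.11886362 1.11295111]
block [(0.82, [309, 181, 32, 28]), (0.81, [412, 181, 60, 46]), (0.65, [270, 145, 37, 30])]
bed [(0.72, [314, 229, 117, 139])]
tin_yellow [(0.8, [357, 229, 18, 17])]
tin_green [(0.61, [276, 226, 18, 20])]
rail_left [(0.85, [338, 244, 3, 88])]
bottle [(0.89, [345, 92, 17, 44])]
mug [(0.98, [319, 118, 37, 34])]
jar [(0.65, [240, 323, 27, 38])]
knife [(0.59, [362, 129, 72, 11])]
brayer [(0.79, [299, 382, 82, 36])]
```

View pics/top0.png

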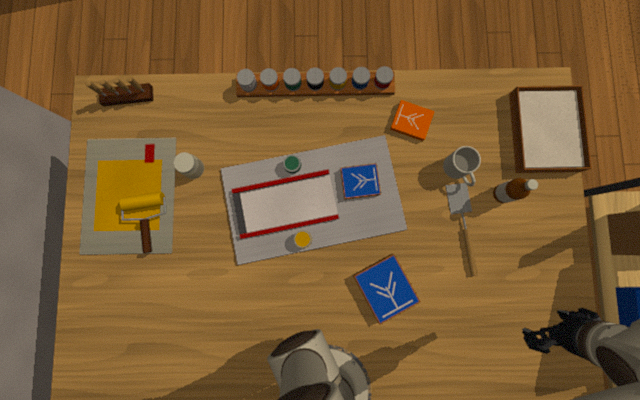

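View pics/side0.png

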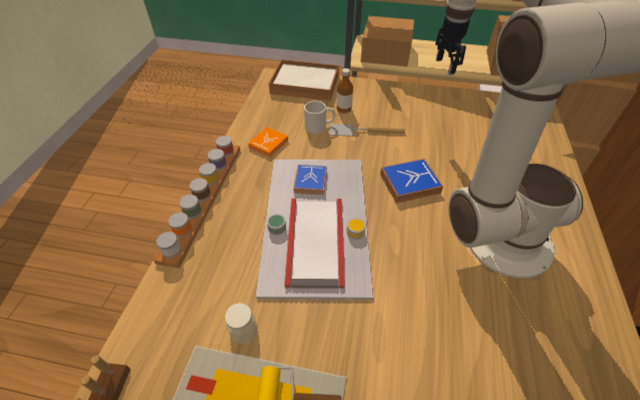

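The top view shows the small blue block at about (361,182) on the bed. The larger blue look-alike is at (387,289) and the orange one at (412,120). Next I'll zoom in for precise fitting.

```bash
python3 - <<'E'
import cv2
a=cv2.imread('pics/top0.png')[130:270,210:415]; cv2.imwrite('pics/topz.png',cv2.resize(a,None,fx=3.9,fy=3.9,interpolation=cv2.INTER_CUBIC))
a=cv2.imread('pics/side0.png')[150:305,250:385]; cv2.imwrite('pics/sidez.png',cv2.resize(a,None,fx=3.8,fy=3.8,interpolation=cv2.INTER_CUBIC))
E
```

```text
(no output)
```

View pics/topz.png

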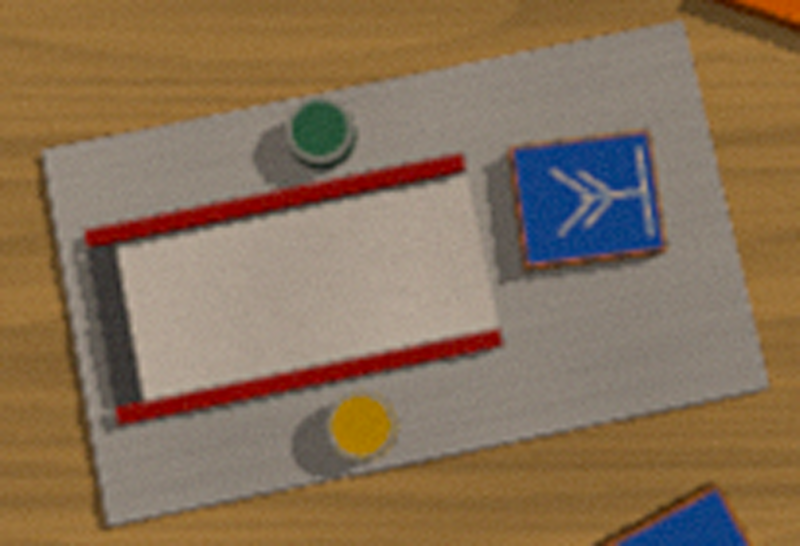

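View pics/sidez.png

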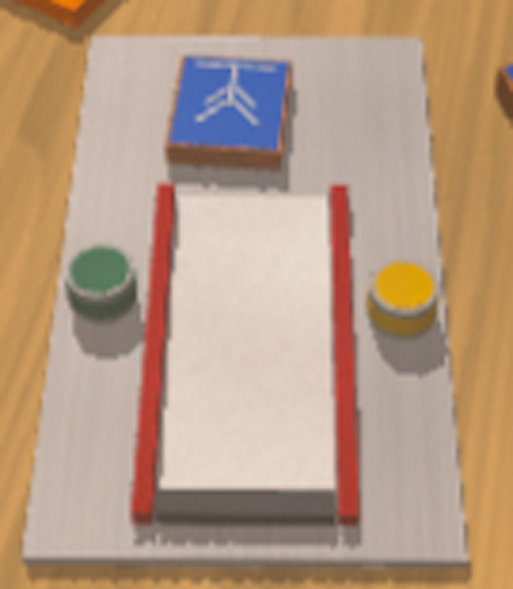

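```bash
cat > h.py <<'E'
import numpy as np, cv2
from scipy.optimize import minimize
from workcell import bot
def proj(p,X):
    c=np.asarray(X)@np.asarray(p['R']).T+np.asarray(p['t']); u=c@np.asarray(p['camera_matrix']).T; return u[:,:2]/u[:,2:]
def back(p,uv,z):
    K,R,t=map(np.asarray,(p['camera_matrix'],p['R'],p['t'])); o=-R.T@t
    d=np.c_[uv,np.ones(len(uv))]@np.linalg.inv(K).T@R
    return o+d*((z-o[2])/d[:,2])[:,None]
def T2(pose,P):
    x,y,a=pose; P=np.atleast_2d(np.asarray(P,float)); c,s=np.cos(a),np.sin(a); Q=P.copy(); Q[:,0]=x+c*P[:,0]-s*P[:,1]; Q[:,1]=y+s*P[:,0]+c*P[:,1]; return Q
def box(cx,cy,z0,lx,ly,h):
    return np.array([[cx+i*lx/2,cy+j*ly/2,z0+k*h] for i in(-1,1) for j in(-1,1) for k in(0,1)])
S=8
def render(p,polys,shape=(400,640),roi=None):
    x0,y0,x1,y1=roi; m=np.zeros(((y1-y0)*S,(x1-x0)*S),np.uint8)
    for X in polys:
        h=cv2.convexHull(((proj(p,X)+0.5-[x0,y0])*S).astype(np.float32)); cv2.fillConvexPoly(m,np.round(h).astype(np.int32),255)
    return cv2.resize(m,(x1-x0,y1-y0),interpolation=cv2.INTER_AREA)/255.
def fit(items,polyf,x0):
    # items: (pic, softmask, roi); polyf(pose)->list of point sets
    def cost(v,its=items):
        q=np.array([v[0],v[1],v[2]/5]); e=0
        for p,m,r in its:
            d=cv2.GaussianBlur(render(p,polyf(q),roi=r)-m[r[1]:r[3],r[0]:r[2]],(0,0),1.0); e+=np.sum(d*d)
        return e
    def go(its):
        v=np.array([x0[0],x0[1],x0[2]*5])
        for s in(.02,.005):
            sim=np.vstack([v]+[v+s*np.eye(3)[i] for i in range(3)])
            r=minimize(cost,v,args=(its,),method='Nelder-Mead',options=dict(initial_simplex=sim,xatol=1e-5,fatol=1e-4)); v=r.x
        return np.array([v[0],v[1],v[2]/5]),r.fun
    return go(items),[go([i]) for i in items]
def masks(p):
    h=cv2.cvtColor(p['image'],cv2.COLOR_RGB2HSV); H,Sa,V=[h[...,i].astype(int) for i in range(3)]
    red=((H<7)|(H>172))&(Sa>170)&(V>60); blue=(H>100)&(H<130)&(Sa>120)&(V>60)
    return red.astype(np.uint8),blue.astype(np.uint8)
RAILS=lambda q:[T2(q,box(85,s*70,12,300,14,16)/1000.) if 0 else T2(q,box(.085,s*.07,.012,.3,.014,.016)) for s in(1,-1)]
def bluehull(p,near,zb=0.012):
    b=masks(p)[1]; n,l,st,c=cv2.connectedComponentsWithStats(cv2.morphologyEx(b,cv2.MORPH_CLOSE,np.ones((5,5),np.uint8)))
    uv=proj(p,[[*near,zb+.024]])[0]; i=1+np.argmin([np.hypot(*(c[k]-uv))-(1000 if 0 else 0)+(1e4 if st[k,4]<150 else 0) for k in range(1,n)])
    m=(l==i).astype(np.uint8); cs,_=cv2.findContours(m,cv2.RETR_EXTERNAL,cv2.CHAIN_APPROX_NONE); h=cv2.convexHull(cs[0]); o=np.zeros_like(m); cv2.fillConvexPoly(o,h,1); return o.astype(float)
def roi(m,pad=8):
    ys,xs=np.nonzero(m>0); return (max(xs.min()-pad,0),max(ys.min()-pad,0),min(xs.max()+pad,640),min(ys.max()+pad,400))
def tobed(bed,P):
    d=np.asarray(P)[:2]-bed[:2]; c,s=np.cos(bed[2]),np.sin(bed[2]); return np.array([c*d[0]+s*d[1],-s*d[0]+c*d[1]])
def fitblock(pics,guess,bed,L=(.108,.094)):
    its=[]
    for p in pics:
        m=bluehull(p,guess[:2]); its.append((p,m,roi(m)))
    f=lambda q:[T2(q,[[i*L[0]/2,j*L[1]/2,.036] for i in(-1,1) for j in(-1,1)])]
    return fit(its,f,guess)
E
python3 - <<'E'
from h import *
pics=[bot.camera(n) for n in('top','side')]
its=[]
for p in pics:
    r=masks(p)[0]; n,l,st,c=cv2.connectedComponentsWithStats(r)
    print([(st[k].tolist()) for k in range(1,n) if st[k,4]>40])
    g=back(p,np.array([[290.,205]]) if p is pics[0] else np.array([[315.,242.]]),.028)[0]; print(g)
    R=(250,100,390,300) if p is pics[1] else (215,130,410,270)
    m=np.zeros((400,640)); m[R[1]:R[3],R[0]:R[2]]=r[R[1]:R[3],R[0]:R[2]]
    # drop things beyond rails
    for k in range(1,n):
        if st[k,4]<100: m[l==k]=0
    its.append((p,m,R))
c=back(pics[0],np.array([[285.,204]]),.028)[0]
a0=np.pi/2-0.19
d=np.array([np.cos(a0),np.sin(a0)])
for s in(1,-1):
    a=np.pi/2+s*.19
    x0=[c[0]-.085*np.cos(a),c[1]-.085*np.sin(a),a]
    print(s,fit(its,RAILS,x0))
E
```

```text
[[145, 144, 9, 18, 154], [232, 170, 97, 23, 417], [240, 215, 98, 24, 396]]
[0.53832184 0.09887707 0.028     ]
[[285, 199, 10, 86, 301], [338, 199, 6, 87, 308], [187, 376, 29, 18, 351]]
[0.54059771 0.13057447 0.028     ]
1 ((array([0.5604905 , 0.03077248, 1.76273351]), np.float64(174.43490836429152)), [(array([0.56022711, 0.03167577, 1.76048011]), np.float64(52.37721721381571)), (array([0.56104329, 0.0265654 , 1.76061609]), np.float64(111.92611302906575))])
-1 ((array([ 0.52728352, -0.15119227,  1.39874689]), np.float64(2116.467063609231)), [(array([0.50360529, 0.05107731, 1.37824975]), np.float64(1125.704899508669)), (array([ 0.52887605, -0.19087523,  1.40442995]), np.float64(916.7459533754893))])
```

```bash
cat >> h.py <<'E'
BED=np.array([.5605,.0300,1.761])
def fitblock_bed(pics,gb=(-.16,0.)):
    g=T2(BED,[[*gb,0]])[0]; g=[g[0],g[1],BED[2]]
    (q,e),ind=fitblock(pics,g,BED)
    for n,(v,ee) in zip(['both']+['each']*len(ind),[(q,e)]+ind): print(n,'world',np.round(v,4),'bed mm',np.round(1000*tobed(BED,v),1),'yaw deg',round(np.degrees(v[2]-BED[2]),2),round(float(ee),1))
    return q
E
python3 - <<'E'
from h import *
pics=[bot.camera(n) for n in('top','side')]
q=fitblock_bed(pics,(-.16,-.02))
for p,n in zip(pics,('top','side')):
    im=p['image'][:,:,::-1].copy(); im=cv2.resize(im,None,fx=4,fy=4,interpolation=cv2.INTER_CUBIC)
    def dr(X,c): cv2.polylines(im,[np.round((proj(p,X)+.5)*4).astype(int)],True,c,1)
    for s in(1,-1): dr(T2(BED,[[.085+i*.15,s*.07+j*.007,.028] for i,j in((-1,-1),(1,-1),(1,1),(-1,1))]),(0,255,0))
    dr(T2(BED,[[i*.26,j*.15,.012] for i,j in((-1,-1),(1,-1),(1,1),(-1,1))]),(255,255,0))
    dr(T2(q,[[i*.055,j*.048,.036] for i,j in((-1,-1),(1,-1),(1,1),(-1,1))]),(0,255,255))
    cx,cy=(310,200) if n=='top' else (315,228)
    cv2.imwrite(f'pics/ov_{n}.png',im[4*cy-300:4*cy+300,4*cx-400:4*cx+400])
E
```

```text
both world [ 0.6087 -0.1126  1.7611] bed mm [-149.2  -20.4] yaw deg 0.0 70.8
each world [ 0.6088 -0.1126  1.7637] bed mm [-149.1  -20.4] yaw deg 0.15 37.7
each world [ 0.6077 -0.1127  1.7633] bed mm [-149.1  -19.4] yaw deg 0.13 33.3
```

View pics/ov_top.png

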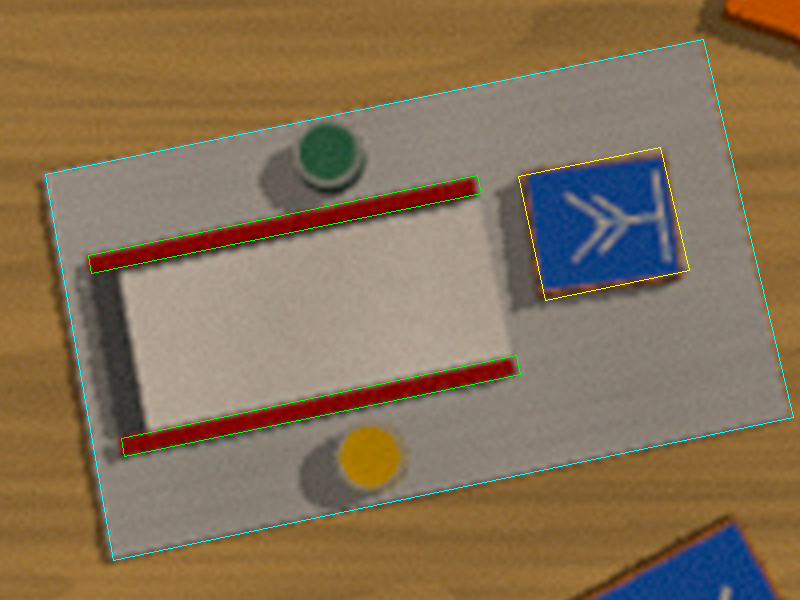

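View pics/ov_side.png

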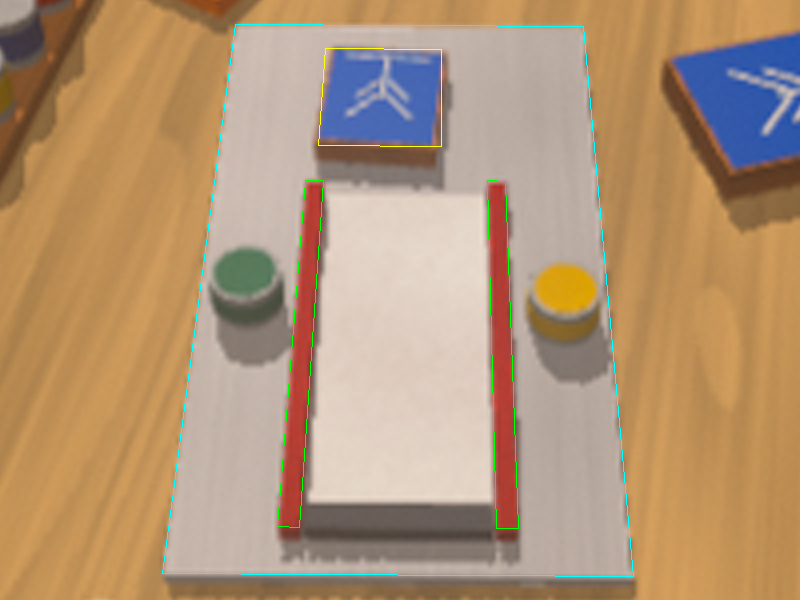

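The bed fits well. The block's yaw got stuck in the fit, since its true tilt is visibly about -5°, so I'll refit it from a rectangle start.

```bash
cat >> h.py <<'E'
def fitblock_bed(pics,gb=(-.16,0.)):
    g=T2(BED,[[*gb,0]])[0]; out=[]
    its=[]
    for p in pics:
        m=bluehull(p,g[:2]); its.append((p,m,roi(m)))
        cs,_=cv2.findContours(cv2.resize(m,None,fx=8,fy=8,interpolation=cv2.INTER_LINEAR).__gt__(.5).astype(np.uint8),cv2.RETR_EXTERNAL,cv2.CHAIN_APPROX_NONE)
        w=back(p,(cs[0][:,0].astype(float)+.5)/8-.5,.036)[:,:2]
        (cx,cy),(a,b),t=cv2.minAreaRect((w*1000).astype(np.float32)); 
        yaws=[(np.radians(t+90*k)-BED[2]+np.pi)%(2*np.pi)-np.pi for k in range(4)]; y=min(yaws,key=abs)
        print('rect bed',np.round(1000*tobed(BED,[cx/1000,cy/1000]),1),'size',round(a,1),round(b,1),'yaw',round(np.degrees(y),2)); out.append([cx/1000,cy/1000,BED[2]+y])
    f=lambda q:[T2(q,[[i*.054,j*.047,.036] for i in(-1,1) for j in(-1,1)])]
    (q,e),ind=fit(its,f,np.mean(out,0))
    for n,(v,ee) in zip(['both']+['each']*len(ind),[(q,e)]+ind): print(n,'world',np.round(v,4),'bed mm',np.round(1000*tobed(BED,v),1),'yaw deg',round(np.degrees(v[2]-BED[2]),2),round(float(ee),1))
    return q
E
python3 - <<'E'
from h import *
pics=[bot.camera(n) for n in('top','side')]
q=fitblock_bed(pics,(-.16,-.02))
E
```

```text
rect bed [-149.4  -19.9] size 92.4 106.7 yaw -4.63
rect bed [-148.5  -19.2] size 91.1 103.5 yaw -5.01
both world [ 0.6082 -0.1126  1.6787] bed mm [-149.   -19.9] yaw deg -4.72 55.0
each world [ 0.6087 -0.1124  1.6801] bed mm [-149.   -20.4] yaw deg -4.64 26.6
each world [ 0.6081 -0.1132  1.68  ] bed mm [-149.6  -19.6] yaw deg -4.64 26.8
```

```bash
cat >> h.py <<'E'
from scipy.spatial.transform import Rotation as Ro
def plan(bx,by,z,rel=10.9,cur=None,yaw=None):
    "target TCP in bed mm, z mm, world yaw deg -> tool shift units, dr"
    if cur is None:
        o=bot.get_obs(); pos=o['ee_pos']; rpy=o['tcp_rot']
        print('t',round(float(o['time']),2),'bed',np.round(1000*tobed(BED,pos),1),'z',round(1000*float(pos[2]),1),'rpy',np.round(rpy,2),'F',np.round(o['wrist_force'],1),'op',round(float(o['opening']),4))
    else: pos,rpy=cur
    R=Ro.from_euler('xyz',rpy,degrees=True); w=T2(BED,[[bx/1000,by/1000,z/1000]])[0]
    Rt=Ro.from_euler('xyz',[180,0,rel],degrees=True)
    print('->world',np.round(w,4),'xyz',np.round(R.inv().apply(w-pos)/.04,3),'dr',np.round((R.inv()*Rt).as_rotvec(),4),'dist',round(float(np.linalg.norm(w-pos)),3))
E
python3 - <<'E'
from h import *
plan(-149,-95,150)
E
```

```text
t 1.4 bed [-457.5  424.5] z 231.3 rpy [180.     0.    24.74] F [-0.7  0.1  0.5] op 0.0854
->world [ 0.682  -0.0984  0.15  ] xyz [14.455 -4.382  2.032] dr [0.     0.     0.2416] dist 0.61
```

Emit:
step_arm --dr '[[0, 0, 0.03], [0, 0, 0.06], [0, 0, 0.09], [0, 0, 0.12], [0, 0, 0.15], [0, 0, 0.18], [0, 0, 0.21], [0, 0, 0.2416]]' --xyz '[[0.9, -0.27, 0], [1.8, -0.55, 0], [2.7, -0.82, 0], [3.6, -1.1, 0], [4.5, -1.37, 0], [5.4, -1.65, 0], [6.3, -1.92, 0], [7.2, -2.2, 0]]' --gripper '[0.6, 0.6, 0.6, 0.6, 0.6, 0.6, 0.6, 0.6]'

```text
time: 2.2
ee_pos: [0.4559, -0.2979, 0.2314]
tcp_rot: [180.0, -0.0, 10.8]
wrist_force: [1.0, -0.9, -1.0]
opening: 0.0512
```

```bash
python3 - <<'E'
from h import *
plan(-149,-95,150)
E
```

```text
t 2.2 bed [-302.2  164.7] z 231.4 rpy [ 1.7999e+02 -1.0000e-02  1.0830e+01] F [ 1.  -0.9 -1. ] op 0.0512
->world [ 0.682  -0.0984  0.15  ] xyz [ 6.486 -3.838  2.036] dr [ 0.0002 -0.0002 -0.0013] dist 0.312
```

Emit:
step_arm --dr '[[0, 0, 0], [0, 0, 0], [0, 0, 0], [0, 0, 0], [0, 0, 0], [0, 0, 0], [0, 0, 0], [0, 0, 0]]' --xyz '[[0.9, -0.55, 0], [1.8, -1.1, 0.2], [2.7, -1.6, 0.5], [3.6, -2.2, 0.9], [4.5, -2.7, 1.3], [5.5, -3.3, 1.7], [6.4, -3.8, 2.0], [6.4, -3.8, 2.0]]' --gripper '[0.6, 0.6, 0.6, 0.6, 0.6, 0.6, 0.6, 0.6]'

```text
time: 3.0
ee_pos: [0.6794, -0.0976, 0.147]
tcp_rot: [-179.9, 0.2, 11.1]
wrist_force: [-1.4, 0.8, 0.4]
opening: 0.0511
```

```bash
python3 - <<'E'
from h import *
plan(-149,-95,17)
E
```

```text
t 3.0 bed [-147.7  -92.6] z 147.0 rpy [-179.87    0.22   11.13] F [-1.4  0.8  0.4] op 0.0511
->world [ 0.682  -0.0984  0.017 ] xyz [0.072 0.039 3.25 ] dr [-0.0022  0.0038  0.004 ] dist 0.13
```

Emit:
step_arm --dr '[[0, 0, 0], [0, 0, 0], [0, 0, 0], [0, 0, 0], [0, 0, 0], [0, 0, 0], [0, 0, 0], [0, 0, 0]]' --xyz '[[0.15, 0, 0.5], [0.15, 0, 1.0], [0.15, 0, 1.5], [0.15, 0, 2.0], [0.15, 0, 2.5], [0.15, 0, 2.9], [0.15, 0, 3.2], [0.15, 0, 3.2]]' --gripper '[0.6, 0.6, 0.6, 0.6, 0.6, 0.6, 0.6, 0.6]'

```text
time: 3.8
ee_pos: [0.6825, -0.1003, 0.0215]
tcp_rot: [-180.0, 0.1, 10.9]
wrist_force: [0.4, 1.3, -0.5]
opening: 0.0508
```

```bash
python3 - <<'E'
from h import *
plan(-149,-59,17)
p=bot.camera('side'); im=p['image'][130:280,230:400,::-1]; cv2.imwrite('pics/s1.png',cv2.resize(im,None,fx=4,fy=4,interpolation=cv2.INTER_CUBIC))
p=bot.camera('top'); im=p['image'][130:280,250:450,::-1]; cv2.imwrite('pics/t1.png',cv2.resize(im,None,fx=4,fy=4,interpolation=cv2.INTER_CUBIC))
E
```

```text
t 3.8 bed [-151.1  -95.1] z 21.5 rpy [-1.7995e+02  1.4000e-01  1.0890e+01] F [ 0.4  1.3 -0.5] op 0.0508
->world [ 0.6466 -0.1052  0.017 ] xyz [-0.903 -0.051  0.114] dr [-0.0008  0.0025 -0.0002] dist 0.036
```

View pics/s1.png

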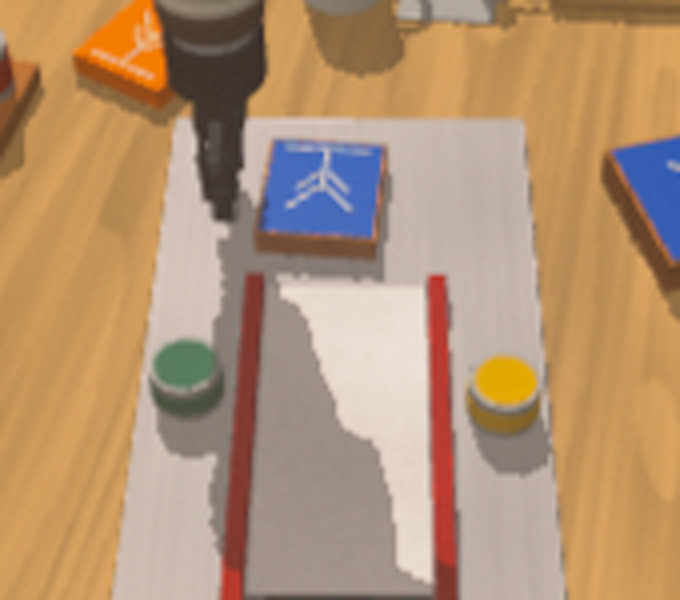

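View pics/t1.png

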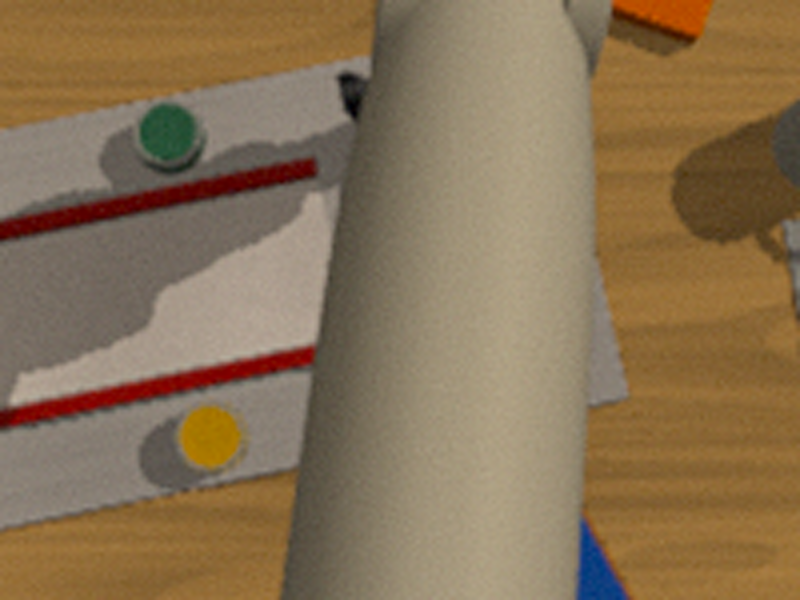

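Emit:
step_arm --dr '[[0, 0, 0], [0, 0, 0], [0, 0, 0], [0, 0, 0], [0, 0, 0], [0, 0, 0], [0, 0, 0], [0, 0, 0]]' --xyz '[[-0.15, 0, 0.05], [-0.28, -0.05, 0.05], [-0.4, -0.05, 0.05], [-0.5, -0.05, 0.05], [-0.6, -0.05, 0.05], [-0.7, -0.05, 0.05], [-0.78, -0.05, 0.05], [-0.78, -0.05, 0.05]]' --gripper '[0.6, 0.6, 0.6, 0.6, 0.6, 0.6, 0.6, 0.6]'

```text
time: 4.7
ee_pos: [0.6522, -0.1044, 0.0216]
tcp_rot: [180.0, -0.0, 10.9]
wrist_force: [1.1, 0.2, 1.4]
opening: 0.0518
```

```bash
python3 - <<'E'
from h import *
plan(-149,-59,17)
p=bot.camera('side'); im=p['image'][130:280,230:400,::-1]; cv2.imwrite('pics/s2.png',cv2.resize(im,None,fx=4,fy=4,interpolation=cv2.INTER_CUBIC))
q=fitblock_bed([p],(-.149,-.01))
E
```

```text
t 4.7 bed [-149.3  -64.6] z 21.6 rpy [ 1.7998e+02 -1.0000e-02  1.0890e+01] F [1.1 0.2 1.4] op 0.0518
->world [ 0.6466 -0.1052  0.017 ] xyz [-0.14  -0.009  0.114] dr [ 0.0003 -0.0001 -0.0002] dist 0.007
rect bed [-154.7   -7.2] size 88.2 100.2 yaw 0.36
both world [ 0.5969 -0.1214  1.7703] bed mm [-155.5   -7.1] yaw deg 0.53 31.6
each world [ 0.5969 -0.1214  1.7703] bed mm [-155.5   -7.1] yaw deg 0.53 31.6
```

View pics/s2.png

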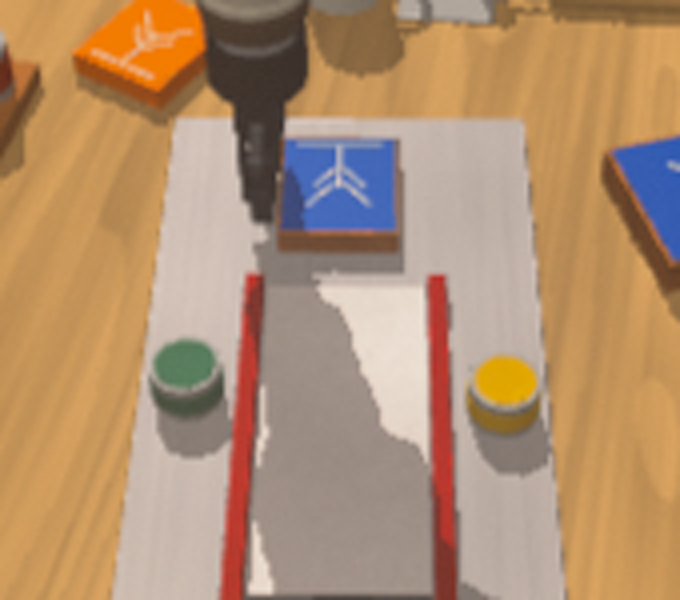

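Emit:
step_arm --dr '[[0, 0, 0], [0, 0, 0], [0, 0, 0], [0, 0, 0], [0, 0, 0], [0, 0, 0], [0, 0, 0], [0, 0, 0]]' --xyz '[[-0.04, 0, 0], [-0.08, 0, 0], [-0.12, 0, 0], [-0.15, 0, 0], [-0.15, 0, 0], [-0.15, 0, 0], [0.1, 0, 0], [0.4, 0, 0]]' --gripper '[0.6, 0.6, 0.6, 0.6, 0.6, 0.6, 0.6, 0.6]'

```text
time: 5.55
ee_pos: [0.6682, -0.1012, 0.021]
tcp_rot: [-180.0, 0.1, 10.9]
wrist_force: [0.1, -0.7, -0.3]
opening: 0.0513
```

```bash
python3 - <<'E'
from h import *
plan(-149,-90,120)
p=bot.camera('side'); im=p['image'][130:280,230:400,::-1]; cv2.imwrite('pics/s3.png',cv2.resize(im,None,fx=4,fy=4,interpolation=cv2.INTER_CUBIC))
q=fitblock_bed([p],(-.149,-.01))
E
```

```text
t 5.55 bed [-149.2  -81. ] z 21.0 rpy [-1.7999e+02  6.0000e-02  1.0880e+01] F [ 0.1 -0.7 -0.3] op 0.0513
->world [ 0.677  -0.0993  0.12  ] xyz [ 0.222 -0.005 -2.475] dr [-0.0002  0.001  -0.0004] dist 0.099
rect bed [-154.7   -0.5] size 88.1 100.2 yaw 0.36
both world [ 0.5901 -0.123   1.7707] bed mm [-155.8   -0.2] yaw deg 0.56 30.2
each world [ 0.5901 -0.123   1.7707] bed mm [-155.8   -0.2] yaw deg 0.56 30.2
```

View pics/s3.png

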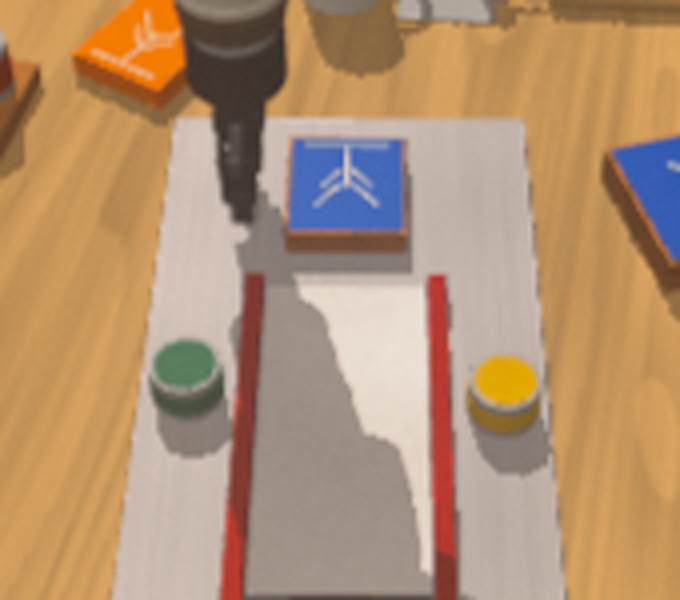

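Emit:
step_arm --dr '[[0, 0, 0], [0, 0, 0], [0, 0, 0.14], [0, 0, 0.28], [0, 0, 0.42], [0, 0, 0.56], [0, 0, 0.7], [0, 0, 0.84]]' --xyz '[[0.2, 0, -0.9], [0.2, 0, -1.8], [0.2, 0.3, -2.5], [-0.2, 0.8, -2.5], [-0.7, 1.3, -2.5], [-1.2, 1.8, -2.5], [-1.7, 2.27, -2.5], [-2.03, 2.27, -2.5]]' --gripper '[0.6, 0.6, 0.6, 0.6, 0.6, 0.6, 0.6, 0.6]'

```text
time: 6.4
ee_pos: [0.5795, -0.2599, 0.1207]
tcp_rot: [-176.7, 0.3, -25.6]
wrist_force: [1.4, 0.2, -0.3]
opening: 0.0512
```

```bash
python3 - <<'E'
from h import *
plan(-242,0,120,-79.1)
E
```

```text
t 6.4 bed [-288.3   36.1] z 120.7 rpy [-176.69    0.28  -25.59] F [ 1.4  0.2 -0.3] op 0.0512
->world [ 0.6063 -0.2076  0.12  ] xyz [ 0.038 -1.464  0.102] dr [-0.0513  0.0315  0.9335] dist 0.059
```

```bash
python3 - <<'E'
from h import *
plan(-242,0,120,-79.1)
p=bot.camera('side'); cv2.imwrite('pics/s4.png',p['image'][:,:,::-1])
for i in range(3): bot.camera('top')
plan(-242,0,120,-79.1); print(bot.get_obs()['q'],bot.get_obs()['qd'])
E
```

```text
t 6.4 bed [-288.3   36.1] z 120.7 rpy [-176.69    0.28  -25.59] F [ 1.4  0.2 -0.3] op 0.0512
->world [ 0.6063 -0.2076  0.12  ] xyz [ 0.038 -1.464  0.102] dr [-0.0513  0.0315  0.9335] dist 0.059
t 6.6 bed [-286.5   34.6] z 121.2 rpy [-176.7     0.24  -25.37] F [0.  0.7 0.1] op 0.0513
->world [ 0.6063 -0.2076  0.12  ] xyz [ 0.038 -1.405  0.111] dr [-0.0513  0.0309  0.9373] dist 0.056
[-25.42613436  16.19209866  10.73557582  84.78850508   3.30065811
 179.9474995 ] [ 1.86735807  0.54073389  0.70724549 -0.22471387  0.03452408 -0.00357084]
```

View pics/s4.png

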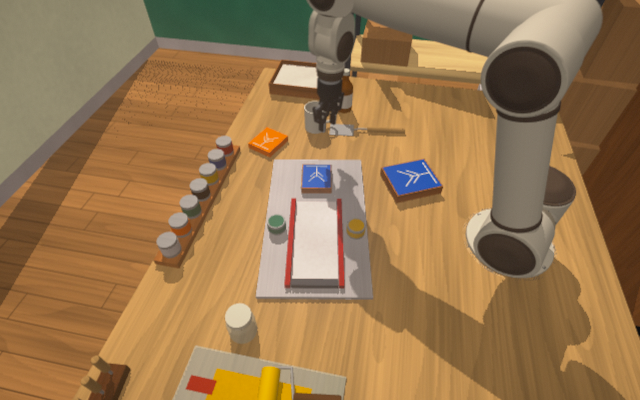

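The tool's last joint hit its range end, because yaw = q1 − q6 + 180. I'll turn the other way, to yaw 100.9.

Emit:
step_arm --dr '[[0, 0, -0.14], [0, 0, -0.28], [0, 0, -0.42], [0, 0, -0.56], [0, 0, -0.7], [0, 0, -0.84], [0, 0, -0.98], [0, 0, -1.1]]' --xyz '[[0, -0.2, -0.2], [0, -0.4, -0.4], [0, -0.6, -0.5], [0, -0.8, -0.5], [0, -1.0, -0.5], [0, -1.2, -0.5], [0, -1.4, -0.5], [0, -1.4, -0.5]]' --gripper '[0.6, 0.6, 0.6, 0.6, 0.6, 0.6, 0.6, 0.6]'

```text
time: 7.4
ee_pos: [0.6057, -0.2057, 0.1442]
tcp_rot: [-178.3, -2.8, 38.2]
wrist_force: [-0.5, -0.1, -1.1]
opening: 0.0511
```

```bash
python3 - <<'E'
from h import *
plan(-242,0,120,100.9)
print(bot.get_obs()['q'])
E
```

```text
t 7.4 bed [-2.4e+02  1.0e-01] z 144.2 rpy [-178.3    -2.85   38.18] F [-0.5 -0.1 -1.1] op 0.0511
->world [ 0.6063 -0.2076  0.12  ] xyz [-0.05   0.064  0.603] dr [ 5.0000e-04 -6.0900e-02 -1.0937e+00] dist 0.024
[-20.23469961  16.48816405  13.63621391  87.10723413   3.31957072
 121.548275  ]
```

Emit:
step_arm --dr '[[0, -0.01, -0.14], [0, -0.015, -0.28], [0, -0.023, -0.42], [0, -0.031, -0.56], [0, -0.039, -0.7], [0, -0.047, -0.84], [0, -0.054, -0.97], [0, -0.061, -1.094]]' --xyz '[[0, 0, 0], [0, 0, 0], [0, 0, 0.1], [0, 0, 0.2], [0, 0, 0.3], [0, 0, 0.4], [0, 0, 0.5], [-0.05, 0.06, 0.6]]' --gripper '[0.6, 0.6, 0.6, 0.6, 0.6, 0.6, 0.6, 0.6]'

```text
time: 8.2
ee_pos: [0.6058, -0.2081, 0.1199]
tcp_rot: [-180.0, 0.0, 100.9]
wrist_force: [-0.5, -0.0, -0.1]
opening: 0.051
```

```bash
python3 - <<'E'
from h import *
ps=[bot.camera('side'),bot.camera('top')]
plan(-242,0,17,100.9)
for p in ps: 
    try: fitblock_bed([p],(-.152,0))
    except Exception as e: print(e)
cv2.imwrite('pics/s5.png',ps[0]['image'][:,:,::-1]); cv2.imwrite('pics/t5.png',ps[1]['image'][:,:,::-1])
E
```

```text
t 8.3 bed [-242.6    1. ] z 119.4 rpy [-1.7995e+02 -1.0000e-02  1.0063e+02] F [-0.2  0.2 -0.1] op 0.0515
->world [ 0.6063 -0.2076  0.017 ] xyz [0.015 0.028 2.561] dr [-0.0009 -0.0001 -0.0046] dist 0.102
rect bed [-154.8   -0.4] size 87.8 100.2 yaw 0.36
both world [ 0.5901 -0.1234  1.7678] bed mm [-1.562e+02 -1.000e-01] yaw deg 0.39 30.8
each world [ 0.5901 -0.1234  1.7678] bed mm [-1.562e+02 -1.000e-01] yaw deg 0.39 30.8
rect bed [-153.4   -0.4] size 92.1 107.2 yaw -0.35
both world [ 0.59   -0.1203  1.7572] bed mm [-153.2   -0.6] yaw deg -0.22 24.3
each world [ 0.59   -0.1203  1.7572] bed mm [-153.2   -0.6] yaw deg -0.22 24.3
```

View pics/s5.png

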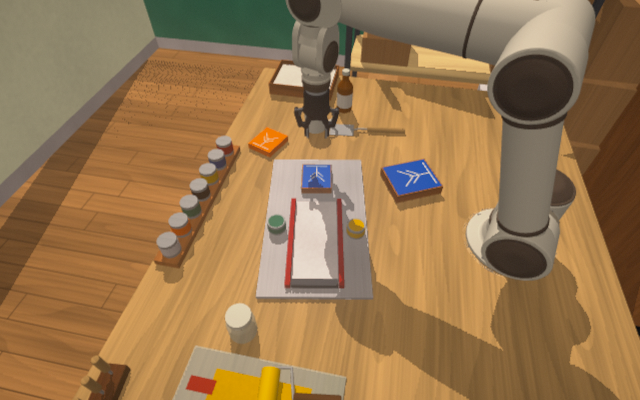

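View pics/t5.png

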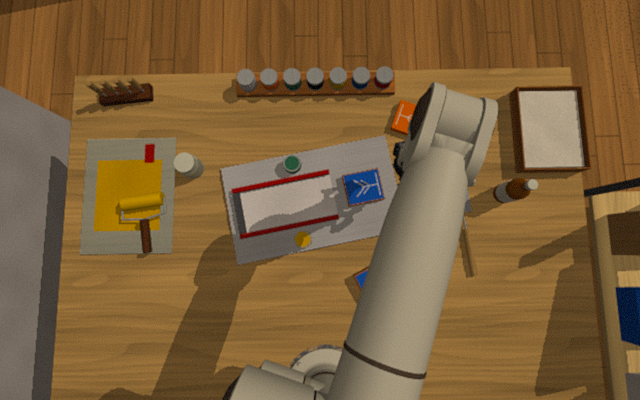

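Emit:
step_arm --dr '[[0, 0, 0], [0, 0, -0.004], [0, 0, -0.004], [0, 0, -0.004], [0, 0, -0.004], [0, 0, -0.004], [0, 0, -0.004], [0, 0, -0.004]]' --xyz '[[0, 0, 0.5], [0, 0, 1.0], [0, 0.02, 1.5], [0, 0.02, 2.0], [0, 0.02, 2.3], [0, 0.02, 2.5], [0, 0.02, 2.52], [0, 0.02, 2.52]]' --gripper '[0.6, 0.6, 0.6, 0.6, 0.6, 0.6, 0.6, 0.6]'

```text
time: 9.1
ee_pos: [0.6061, -0.2096, 0.0202]
tcp_rot: [179.9, 0.0, 100.6]
wrist_force: [0.6, -0.2, 0.5]
opening: 0.0513
```

```bash
python3 - <<'E'
from h import *
plan(-150,0,18,100.9)
p=bot.camera('side'); im=p['image'][130:280,230:400,::-1]; cv2.imwrite('pics/s6.png',cv2.resize(im,None,fx=4,fy=4,interpolation=cv2.INTER_CUBIC))
E
```

```text
t 9.1 bed [-243.9    0.5] z 20.2 rpy [1.7995e+02 4.0000e-02 1.0060e+02] F [ 0.6 -0.2  0.5] op 0.0513
->world [ 0.5889 -0.1173  0.018 ] xyz [2.348e+00 1.000e-03 5.400e-02] dr [ 0.001   0.0007 -0.0052] dist 0.094
```

View pics/s6.png

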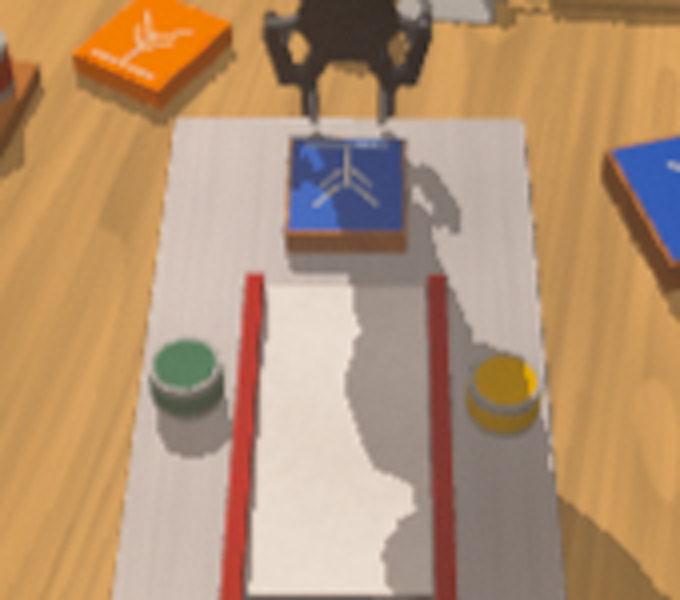

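Emit:
step_arm --dr '[[0, 0, -0.005], [0, 0, -0.005], [0, 0, -0.005], [0, 0, -0.005], [0, 0, -0.005], [0, 0, -0.005], [0, 0, -0.005], [0, 0, -0.005]]' --xyz '[[0.2, 0, 0], [0.4, 0, 0], [0.55, 0, 0], [0.7, 0, 0], [0.85, 0, 0], [1.0, 0, 0], [1.15, 0, 0], [1.25, 0, 0]]' --gripper '[0.6, 0.6, 0.6, 0.6, 0.6, 0.6, 0.6, 0.6]'

```text
time: 9.95
ee_pos: [0.5966, -0.1602, 0.0199]
tcp_rot: [179.9, 0.1, 100.9]
wrist_force: [1.3, -3.6, 3.2]
opening: 0.0514
```

```bash
python3 - <<'E'
from h import *
p=bot.camera('side'); im=p['image'][130:280,230:400,::-1]; cv2.imwrite('pics/s7.png',cv2.resize(im,None,fx=4,fy=4,interpolation=cv2.INTER_CUBIC))
plan(-120,0,18,100.9)
fitblock_bed([p],(-.13,0))
E
```

```text
t 10.0 bed [-193.2    0.5] z 19.8 rpy [1.7995e+02 3.0000e-02 1.0093e+02] F [-1.1 -0.7  0.1] op 0.0514
->world [ 0.5832 -0.0878  0.018 ] xyz [1.829 0.013 0.045] dr [0.0008 0.0005 0.0005] dist 0.073
rect bed [-127.6    0.2] size 86.1 97.3 yaw 0.36
both world [ 0.5843 -0.0968  1.7723] bed mm [-129.     0.6] yaw deg 0.65 51.3
each world [ 0.5843 -0.0968  1.7723] bed mm [-129.     0.6] yaw deg 0.65 51.3
```

View pics/s7.png

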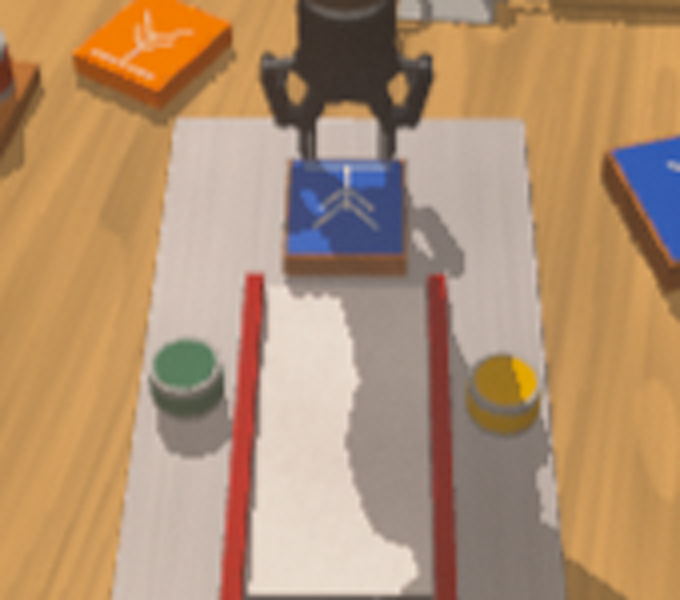

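Emit:
step_arm --dr '[[0, 0, 0], [0, 0, 0], [0, 0, 0], [0, 0, 0], [0, 0, 0], [0, 0, 0], [0, 0, 0], [0, 0, 0]]' --xyz '[[0.2, 0, 0], [0.45, 0, 0], [0.7, 0.01, 0], [0.95, 0.01, 0], [1.2, 0.01, 0], [1.45, 0.01, 0], [1.65, 0.01, 0], [1.8, 0.01, 0]]' --gripper '[0.6, 0.6, 0.6, 0.6, 0.6, 0.6, 0.6, 0.6]'

```text
time: 10.8
ee_pos: [0.583, -0.0889, 0.0194]
tcp_rot: [180.0, 0.0, 100.9]
wrist_force: [0.1, -3.8, 3.4]
opening: 0.0511
```

```bash
python3 - <<'E'
from h import *
p=bot.camera('side'); im=p['image'][130:300,230:400,::-1]; cv2.imwrite('pics/s8.png',cv2.resize(im,None,fx=3.5,fy=3.5,interpolation=cv2.INTER_CUBIC))
plan(94,0,18,100.9)
fitblock_bed([p],(-.06,0))
E
```

```text
t 10.85 bed [-120.3    0.4] z 19.4 rpy [-1.8000e+02 -3.0000e-02  1.0096e+02] F [ 0.4  0.2 -0.2] op 0.0511
->world [0.5427 0.1223 0.018 ] xyz [5.357 0.017 0.037] dr [-0.0001 -0.0005  0.001 ] dist 0.214
rect bed [-55.1  -1.2] size 87.8 98.0 yaw 0.36
both world [ 0.5716 -0.0245  1.7712] bed mm [-55.7  -0.6] yaw deg 0.58 51.9
each world [ 0.5716 -0.0245  1.7712] bed mm [-55.7  -0.6] yaw deg 0.58 51.9
```

View pics/s8.png

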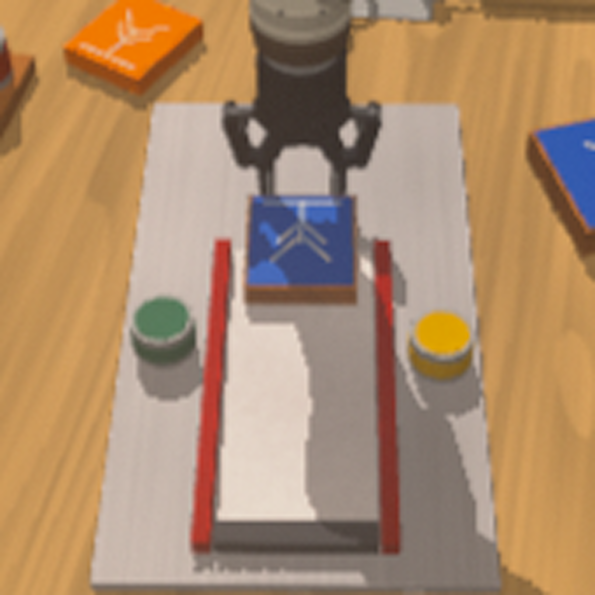

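Emit:
step_arm --dr '[[0, 0, 0], [0, 0, 0], [0, 0, 0], [0, 0, 0], [0, 0, 0], [0, 0, 0], [0, 0, 0], [0, 0, 0]]' --xyz '[[0.2, 0, 0], [0.5, 0, 0], [0.8, 0.01, 0], [1.1, 0.01, 0], [1.4, 0.01, 0], [1.7, 0.01, 0], [1.95, 0.01, 0], [2.1, 0.01, 0]]' --gripper '[0.6, 0.6, 0.6, 0.6, 0.6, 0.6, 0.6, 0.6]'

```text
time: 11.65
ee_pos: [0.5673, -0.006, 0.0193]
tcp_rot: [-180.0, 0.0, 101.0]
wrist_force: [1.0, -1.1, -0.3]
opening: 0.0512
```

```bash
python3 - <<'E'
from h import *
p=bot.camera('side'); im=p['image'][130:300,230:400,::-1]; cv2.imwrite('pics/s9.png',cv2.resize(im,None,fx=3.5,fy=3.5,interpolation=cv2.INTER_CUBIC))
plan(94,0,18,100.9)
fitblock_bed([p],(.03,0))
E
```

```text
t 11.7 bed [-36.2   0.1] z 19.3 rpy [-1.8000e+02 -2.0000e-02  1.0097e+02] F [-0.2  0.1  0.8] op 0.0509
->world [0.5427 0.1223 0.018 ] xyz [3.255 0.006 0.035] dr [-0.     -0.0004  0.0013] dist 0.13
rect bed [28.8 -0.5] size 89.4 100.1 yaw 0.36
both world [0.5566 0.056  1.7703] bed mm [26.2 -1. ] yaw deg 0.53 51.6
each world [0.5566 0.056  1.7703] bed mm [26.2 -1. ] yaw deg 0.53 51.6
```

View pics/s9.png

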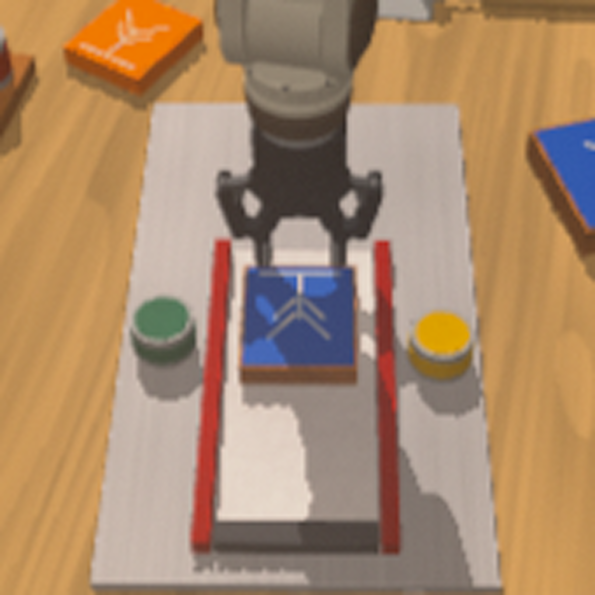

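Emit:
step_arm --dr '[[0, 0, 0], [0, 0, 0], [0, 0, 0], [0, 0, 0], [0, 0, 0], [0, 0, 0], [0, 0, 0], [0, 0, 0]]' --xyz '[[0.2, 0, 0], [0.5, 0, 0], [0.8, 0.01, 0], [1.1, 0.01, 0], [1.4, 0.01, 0], [1.7, 0.01, 0], [1.95, 0.01, 0], [2.1, 0.01, 0]]' --gripper '[0.6, 0.6, 0.6, 0.6, 0.6, 0.6, 0.6, 0.6]'

```text
time: 12.5
ee_pos: [0.552, 0.0764, 0.0195]
tcp_rot: [180.0, 0.0, 101.0]
wrist_force: [0.1, -1.4, -0.1]
opening: 0.0511
```

```bash
python3 - <<'E'
from h import *
p=bot.camera('side'); im=p['image'][150:300,230:400,::-1]; cv2.imwrite('pics/s10.png',cv2.resize(im,None,fx=4,fy=4,interpolation=cv2.INTER_CUBIC))
plan(94,0,18,100.9)
fitblock_bed([p],(.11,0))
E
```

```text
t 12.55 bed [47.6 -0.5] z 19.5 rpy [179.98   0.   100.97] F [0.1 1.  0.6] op 0.0512
->world [0.5427 0.1223 0.018 ] xyz [ 1.16  -0.01   0.038] dr [0.0004 0.     0.0012] dist 0.046
rect bed [111.8  -1.4] size 90.0 100.5 yaw 0.36
both world [0.5407 0.1397 1.7686] bed mm [111.5  -1.3] yaw deg 0.44 48.4
each world [0.5407 0.1397 1.7686] bed mm [111.5  -1.3] yaw deg 0.44 48.4
```

View pics/s10.png

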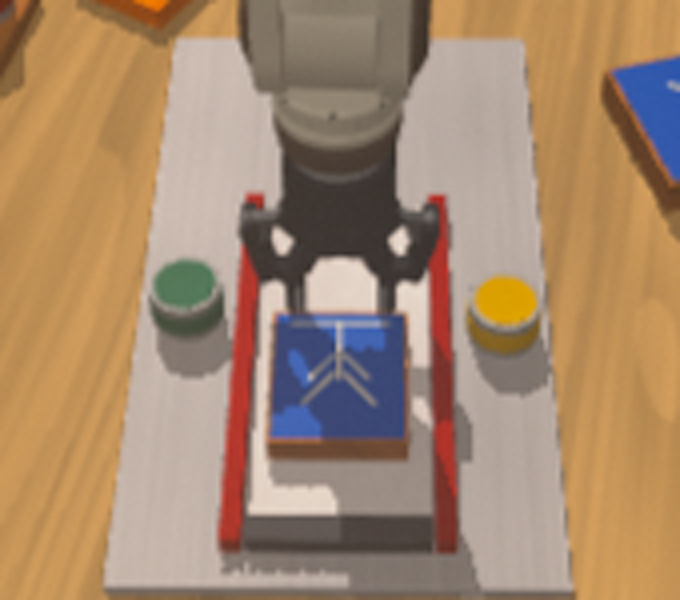

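Emit:
step_arm --dr '[[0, 0, 0], [0, 0, 0], [0, 0, 0], [0, 0, 0], [0, 0, 0], [0, 0, 0], [0, 0, 0], [0, 0, 0]]' --xyz '[[0.15, 0, 0], [0.3, 0, 0], [0.45, 0, 0], [0.6, 0, 0], [0.75, 0, 0], [0.85, 0, 0], [0.95, 0, 0], [1.0, 0, 0]]' --gripper '[0.6, 0.6, 0.6, 0.6, 0.6, 0.6, 0.6, 0.6]'

```text
time: 13.35
ee_pos: [0.5446, 0.115, 0.0195]
tcp_rot: [180.0, 0.0, 100.9]
wrist_force: [-1.1, -1.8, 1.7]
opening: 0.0513
```

Emit:
step_arm --dr '[[0, 0, 0], [0, 0, 0], [0, 0, 0], [0, 0, 0], [0, 0, 0], [0, 0, 0], [0, 0, 0], [0, 0, 0]]' --xyz '[[0.01, 0, 0], [0.02, 0, 0], [0.03, 0, 0], [0.04, 0, 0], [0.05, 0, 0], [0.06, 0, 0], [0.07, 0, 0], [0.07, 0, 0]]' --gripper '[0.6, 0.6, 0.6, 0.6, 0.6, 0.6, 0.6, 0.6]'

```text
time: 14.15
ee_pos: [0.5442, 0.1174, 0.0195]
tcp_rot: [180.0, 0.0, 100.9]
wrist_force: [0.5, -3.2, 1.0]
opening: 0.0513
```

```bash
python3 - <<'E'
from h import *
p=bot.camera('side'); im=p['image'][150:300,230:400,::-1]; cv2.imwrite('pics/s11.png',cv2.resize(im,None,fx=4,fy=4,interpolation=cv2.INTER_CUBIC))
plan(94,0,18,100.9)
fitblock_bed([p],(.15,0))
E
```

```text
t 14.2 bed [88.9 -0.5] z 19.5 rpy [1.7997e+02 2.0000e-02 1.0091e+02] F [ 0.3 -2.5  2.3] op 0.0512
->world [0.5427 0.1223 0.018 ] xyz [ 0.127 -0.012  0.038] dr [0.0005 0.0004 0.0002] dist 0.005
rect bed [154.2  -1.2] size 89.4 101.6 yaw 0.36
both world [0.5326 0.1807 1.769 ] bed mm [153.3  -1.1] yaw deg 0.46 48.4
each world [0.5326 0.1807 1.769 ] bed mm [153.3  -1.1] yaw deg 0.46 48.4
```

View pics/s11.png

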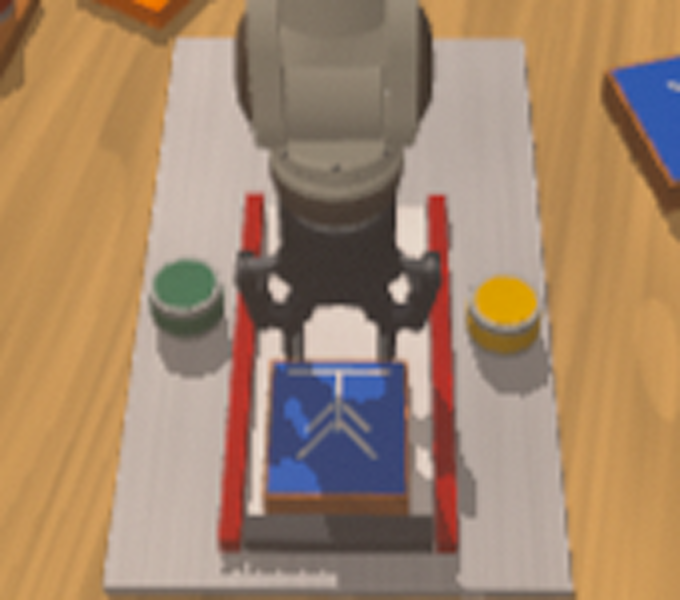

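Emit:
step_arm --dr '[[0, 0, 0], [0, 0, 0], [0, 0, 0], [0, 0, 0], [0, 0, 0], [0, 0, 0], [0, 0, 0], [0, 0, 0]]' --xyz '[[0.015, 0, 0], [0.03, 0, 0], [0.045, 0, 0], [0.06, 0, 0], [0.07, 0, 0], [0.08, 0, 0], [0.09, 0, 0], [0.1, 0, 0]]' --gripper '[0.6, 0.6, 0.6, 0.6, 0.6, 0.6, 0.6, 0.6]'

```text
time: 15.0
ee_pos: [0.5434, 0.1213, 0.0195]
tcp_rot: [180.0, 0.0, 100.9]
wrist_force: [0.6, -3.0, 3.8]
opening: 0.0517
```

Emit:
step_arm --dr '[[0, 0, 0], [0, 0, 0], [0, 0, 0], [0, 0, 0], [0, 0, 0], [0, 0, 0], [0, 0, 0], [0, 0, 0]]' --xyz '[[0.01, 0, 0], [0.02, 0, 0], [0.03, 0, 0], [0.04, 0, 0], [0.05, 0, 0], [0.06, 0, 0], [0.07, 0, 0], [0.07, 0, 0]]' --gripper '[0.6, 0.6, 0.6, 0.6, 0.6, 0.6, 0.6, 0.6]'

```text
time: 15.8
ee_pos: [0.5429, 0.1241, 0.0195]
tcp_rot: [180.0, 0.0, 100.9]
wrist_force: [1.3, -3.4, 3.1]
opening: 0.0509
```

```bash
python3 - <<'E'
from h import *
p=bot.camera('side'); im=p['image'][150:300,230:400,::-1]; cv2.imwrite('pics/s12.png',cv2.resize(im,None,fx=4,fy=4,interpolation=cv2.INTER_CUBIC))
plan(98,0,18,100.9)
fitblock_bed([p],(.15,0))
E
```

```text
t 15.85 bed [95.8 -0.5] z 19.5 rpy [1.7997e+02 2.0000e-02 1.0092e+02] F [ 0.9 -3.9  3.4] op 0.0517
->world [0.542  0.1262 0.018 ] xyz [ 0.056 -0.012  0.037] dr [0.0004 0.0003 0.0003] dist 0.003
rect bed [160.6  -1.5] size 90.0 100.8 yaw 0.36
both world [0.5317 0.1874 1.7692] bed mm [160.1  -1.4] yaw deg 0.47 50.1
each world [0.5317 0.1874 1.7692] bed mm [160.1  -1.4] yaw deg 0.47 50.1
```

View pics/s12.png

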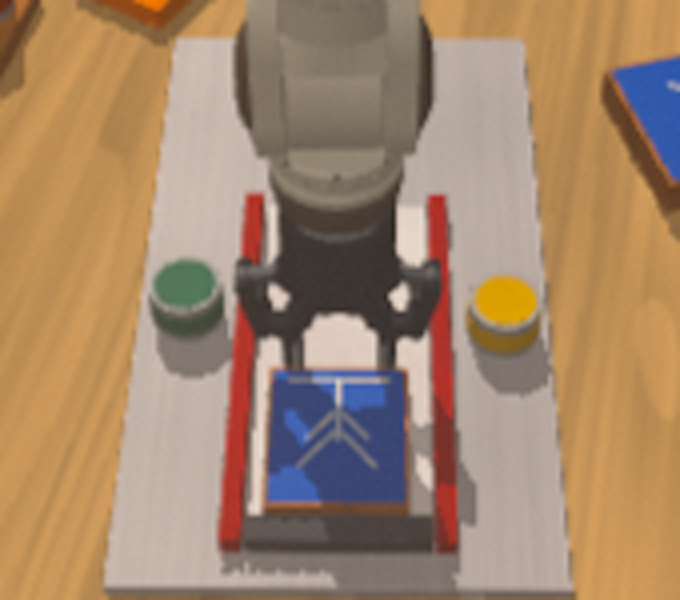

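Emit:
step_arm --dr '[[0, 0, 0], [0, 0, 0], [0, 0, 0], [0, 0, 0], [0, 0, 0], [0, 0, 0], [0, 0, 0], [0, 0, 0]]' --xyz '[[0.01, 0, 0], [0.02, 0, 0], [0.03, 0, 0], [0.04, 0, 0], [0.05, 0, 0], [0.06, 0, 0], [0.07, 0, 0], [0.07, 0, 0]]' --gripper '[0.6, 0.6, 0.6, 0.6, 0.6, 0.6, 0.6, 0.6]'

```text
time: 16.65
ee_pos: [0.5425, 0.1252, 0.0195]
tcp_rot: [180.0, 0.2, 100.8]
wrist_force: [2.4, -12.4, 4.2]
opening: 0.0509
```

Emit:
step_arm --dr '[[0, 0, 0], [0, 0, 0], [0, 0, 0], [0, 0, 0], [0, 0, 0], [0, 0, 0], [0, 0, 0], [0, 0, 0]]' --xyz '[[0.01, 0, 0], [0.02, 0, 0], [0.03, 0, 0], [0.03, 0, 0], [0.03, 0, 0], [0.03, 0, 0], [0.03, 0, 0], [0.03, 0, 0]]' --gripper '[0.6, 0.6, 0.6, 0.6, 0.6, 0.6, 0.6, 0.6]'

```text
time: 17.45
ee_pos: [0.5425, 0.1252, 0.0195]
tcp_rot: [180.0, 0.3, 100.8]
wrist_force: [2.0, -18.8, 5.0]
opening: 0.051
```

```bash
python3 - <<'E'
from h import *
p=bot.camera('side'); im=p['image'][150:300,230:400,::-1]; cv2.imwrite('pics/s13.png',cv2.resize(im,None,fx=4,fy=4,interpolation=cv2.INTER_CUBIC))
plan(60,0,18,100.9); print(bot.get_obs()['torque'])
fitblock_bed([p],(.15,0))
E
```

```text
t 17.5 bed [96.9 -0.3] z 19.5 rpy [179.99   0.34 100.79] F [  3.5 -20.1   3.6] op 0.0513
->world [0.5492 0.0889 0.018 ] xyz [-0.923 -0.007  0.043] dr [ 0.0002  0.0059 -0.0019] dist 0.037
[-3.7096934  -0.55462297  0.11109247]
rect bed [160.7  -1.8] size 89.3 101.9 yaw -0.58
both world [0.5319 0.1872 1.7526] bed mm [159.8  -1.7] yaw deg -0.48 51.4
each world [0.5319 0.1872 1.7526] bed mm [159.8  -1.7] yaw deg -0.48 51.4
```

View pics/s13.png

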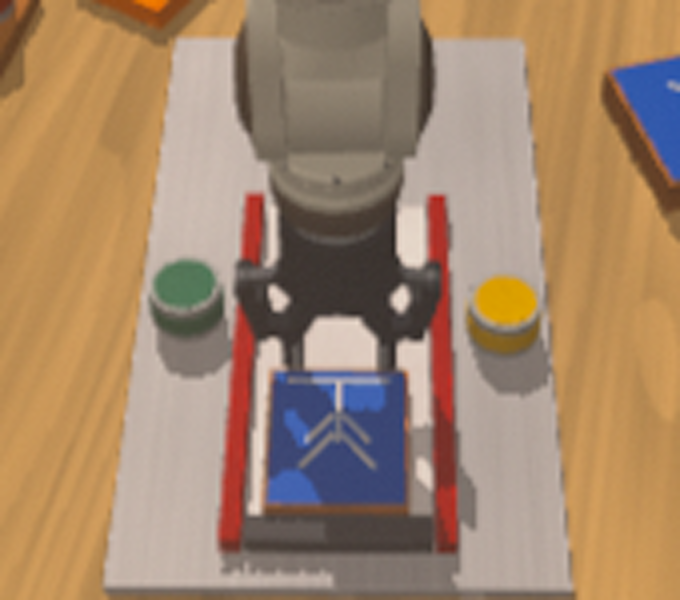

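The block is firmly against the stop: 20 N with no further travel. Now I'll back off along the lane, then lift.

Emit:
step_arm --dr '[[0, 0, 0], [0, 0, 0], [0, 0, 0], [0, 0, 0], [0, 0, 0], [0, 0, 0], [0, 0, 0], [0, 0, 0]]' --xyz '[[-0.1, 0, 0], [-0.25, 0, 0], [-0.45, 0, 0], [-0.7, 0, 0], [-0.9, 0, 0], [-1.1, 0, 0], [-1.2, 0, 0], [-1.2, 0, 0]]' --gripper '[0.6, 0.6, 0.6, 0.6, 0.6, 0.6, 0.6, 0.6]'

```text
time: 18.3
ee_pos: [0.5513, 0.0803, 0.0195]
tcp_rot: [180.0, 0.0, 100.9]
wrist_force: [-0.9, 0.2, -0.7]
opening: 0.0514
```

Emit:
step_arm --dr '[[0, 0, 0], [0, 0, 0], [0, 0, 0], [0, 0, 0], [0, 0, 0], [0, 0, 0], [0, 0, 0], [0, 0, 0]]' --xyz '[[0, 0, -0.5], [0, 0, -1.0], [0, 0, -1.7], [0, 0, -2.5], [0, 0, -3.3], [-0.5, 0, -4.0], [-1.0, 0, -4.0], [-1.5, 0, -4.0]]' --gripper '[0.6, 0.6, 0.6, 0.6, 0.6, 0.6, 0.6, 0.6]'

```text
time: 19.1
ee_pos: [0.5631, 0.0218, 0.1808]
tcp_rot: [179.9, 0.0, 101.0]
wrist_force: [-0.4, -0.4, -0.3]
opening: 0.051
```

```bash
python3 - <<'E'
from h import *
ps=[bot.camera('side'),bot.camera('top')]
plan(-150,0,180,100.9)
for p in ps: fitblock_bed([p],(.16,0))
im=ps[0]['image'][150:300,230:400,::-1]; cv2.imwrite('pics/s14.png',cv2.resize(im,None,fx=4,fy=4,interpolation=cv2.INTER_CUBIC))
im=ps[1]['image'][130:280,210:410,::-1]; cv2.imwrite('pics/t14.png',cv2.resize(im,None,fx=4,fy=4,interpolation=cv2.INTER_CUBIC))
E
```

```text
t 19.2 bed [-9.7 -0.5] z 179.6 rpy [1.7996e+02 4.0000e-02 1.0081e+02] F [ 0.4  0.  -0.2] op 0.0511
->world [ 0.5889 -0.1173  0.18  ] xyz [-3.508 -0.006 -0.006] dr [ 0.0007  0.0007 -0.0015] dist 0.14
rect bed [160.7  -1.7] size 89.2 101.8 yaw -0.5
both world [0.5321 0.186  1.7552] bed mm [158.6  -1.6] yaw deg -0.33 85.5
each world [0.5321 0.186  1.7552] bed mm [158.6  -1.6] yaw deg -0.33 85.5
rect bed [162.7  -1.7] size 92.2 105.2 yaw -0.35
both world [0.5319 0.1906 1.7553] bed mm [163.1  -2.3] yaw deg -0.33 43.9
each world [0.5319 0.1906 1.7553] bed mm [163.1  -2.3] yaw deg -0.33 43.9
```

View pics/s14.png

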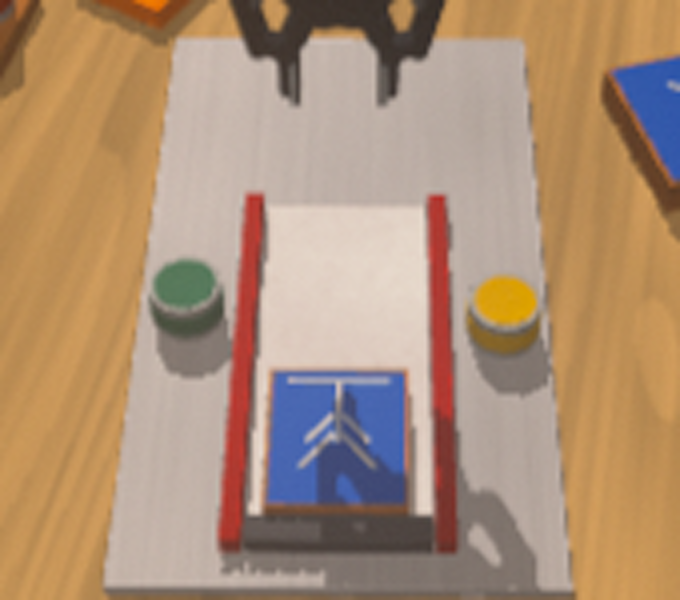

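View pics/t14.png

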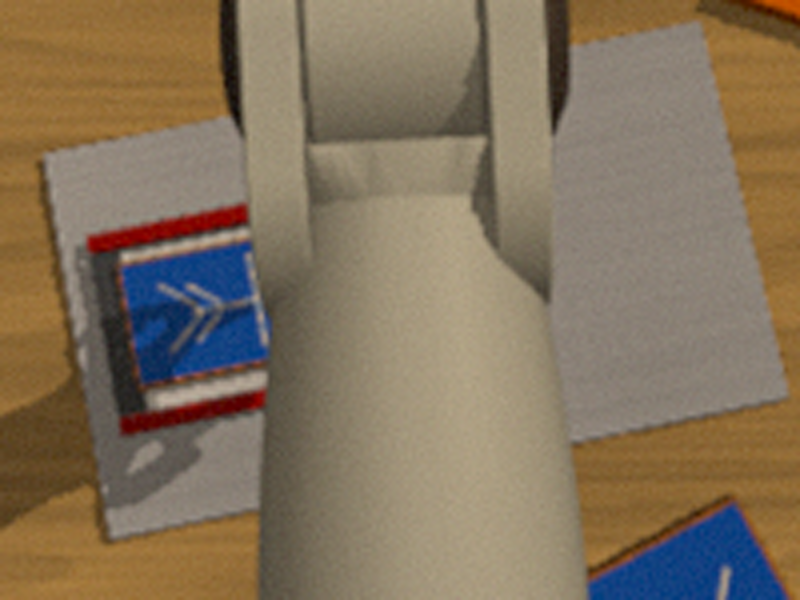

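Both views show the block's front edge along the dark stop. It is clear of both rails, and the gripper is clear of everything.

Emit:
step_arm --dr '[[0, 0, 0], [0, 0, 0], [0, 0, 0], [0, 0, 0], [0, 0, 0], [0, 0, 0], [0, 0, 0], [0, 0, 0]]' --xyz '[[-0.5, 0, 0], [-1.0, 0, 0], [-1.5, 0, 0], [-2.0, 0, 0], [-2.4, 0, 0], [-2.5, 0, 0], [-2.5, 0, 0], [-2.5, 0, 0]]' --gripper '[0.6, 0.6, 0.6, 0.6, 0.6, 0.6, 0.6, 0.6]'

```text
time: 20.0
ee_pos: [0.5813, -0.0755, 0.1795]
tcp_rot: [180.0, 0.0, 100.9]
wrist_force: [0.5, -0.7, 0.9]
opening: 0.0512
```

```bash
python3 - <<'E'
from h import *
ps=[bot.camera('side'),bot.camera('top')]
for p in ps: fitblock_bed([p],(.16,0))
cv2.imwrite('pics/t15.png',cv2.resize(ps[1]['image'][130:280,210:410,::-1],None,fx=4,fy=4,interpolation=cv2.INTER_CUBIC))
o=bot.get_obs(); print(o['time'],np.abs(o['qd']).max(),o['wrist_force'])
E
```

```text
rect bed [160.6  -2.2] size 89.0 100.8 yaw 0.37
both world [0.533  0.1886 1.7691] bed mm [160.9  -3. ] yaw deg 0.46 240.3
each world [0.533  0.1886 1.7691] bed mm [160.9  -3. ] yaw deg 0.46 240.3
rect bed [161.9  -1.7] size 92.2 106.7 yaw -0.35
both world [0.5315 0.1895 1.7553] bed mm [162.1  -1.7] yaw deg -0.33 25.5
each world [0.5315 0.1895 1.7553] bed mm [162.1  -1.7] yaw deg -0.33 25.5
20.1 0.0835800901464053 [ 1.3836574  -0.01849694 -0.60198521]
```

View pics/t15.png

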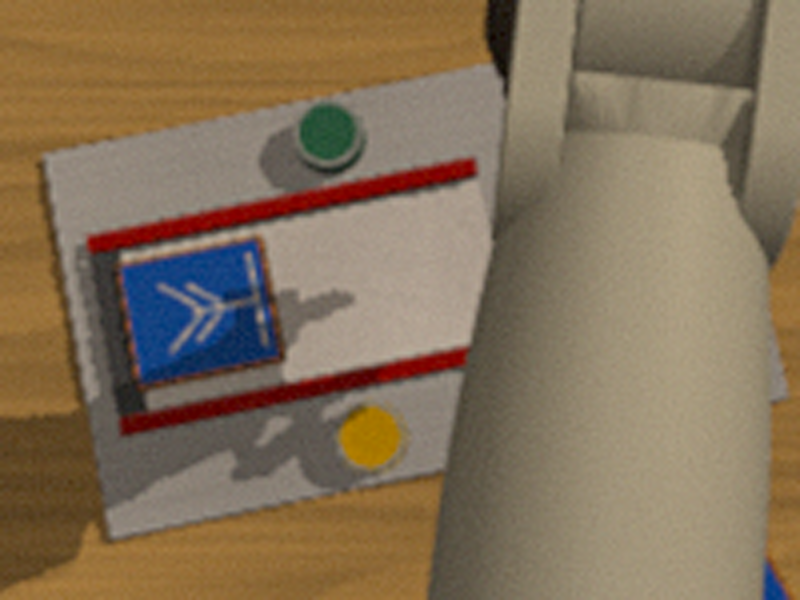

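The block sits flush with the dark stop (its left edge at about (130,320)), centred between the rails. The tins haven't moved. I'm handing it in.

```bash
python3 -c "
from workcell import bot
print(bot.job_done())"
```

```text
the job is handed in; nothing more can be done
None
```

The smaller blue-topped block now rests squarely against the head stop. I first pushed it about 20 mm sideways with two fingertips, which also straightened it. I then pushed it down the lane from behind until the stop held it (20 N, no further movement), backed off along the lane and lifted clear. I handed it in at about 20 s.

**Last checks:**
- **Position:** after backing away, the block was about 2 mm off the centre line, which leaves roughly 13 mm to each rail. Both cameras show its front edge along the stop.
- **Tins and robot:** the tins look unmoved. The wrist force was near zero, so the robot was touching nothing.

**Disagreements:**
- **Camera readings:** the two cameras differ by a few millimetres along the lane and by under 1° in the block's angle (+0.4° side, −0.3° top). The final side-camera fit was poor because of a shadow. That the block is seated against the stop rests on the force reading and the pictures.
- **Wrist turn:** my first turn of the wrist ran its last joint to the end of its range (179.95° of 180°). It swung about 45 mm off its path in the air and tilted about 3°. I turned it the other way instead and saw no contact with anything.

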